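Swap the cup for the veg pail on its safety hook

TASK

Clear the small white cup out of the round seat on the bamboo board and stand it upright on the floor of the red tray, beside the used blue cup. Then take the blue-banded pail off its safety hook, pressing the red sprung keeper open with the pail's own handle bar and not with the gripper, and set it down (do not drop it) upright and fully home in that seat, keeping it roughly level all the way. Leave the red-banded pail hanging and do not shift any of the other tableware.

Things in the scene. Friction and masses are not known exactly. Their poses are not given: they have to be found in the camera images.
- cup: Small white ceramic cup without a handle, round, 56 mm across the rim (a little narrower at the foot), 45 mm high, 4 mm wall, about 90 g. Origin: centre of its underside, z up. At the start it stands in the board's seat.
- tray: Red used-dish tray fixed to the table, 150 mm (its x) by 210 mm (its y), walls 5 mm thick and 18 mm high over the table, floor 5 mm thick. Origin: centre of its underside. The used blue cup stands in its -y half; the +y half is empty (a good place is y = +52 mm).
- used_cup: Used blue cup in the tray, the same shape as the white one; leave it alone. Origin: centre of its underside.
- board: Bamboo board fixed to the table, 150 mm (its x) by 220 mm (its y), 18 mm thick. Origin: centre of its underside. A raised wooden ring (the seat: inner diameter 88 mm, outer 100 mm, 8 mm high over the board) is centred at y = +52 mm; a sauce dish stands near y = -60 mm.
- seat (a point): Centre of the seat, on the board's top face (18 mm over the table) inside the ring: the middle of the pail's underside belongs here.
- dish: Blue sauce dish on the board, 80 mm across, 30 mm high; leave it alone. Origin: centre of its underside.
- pail_a: Blue-banded steel pail with green sticks fixed in it (they end 105 mm up). 76 mm across the foot, 90 mm across the rim, 75 mm high; about 280 g (+-20 percent), balanced on its axis. Origin: centre of its underside, z up. Rigid upright handle: thin wires rise from the rim to the two ends of a straight dark bar along the pail's y (see point pail_a_bail). It hangs by the bar on hook_a.
- pail_a_bail (a point): Middle of the blue pail's handle bar, 140 mm above the pail's origin. The bar is 116 mm long along the pail's y, 9 mm thick along its x, 12 mm high; the wires join it at y = +-55 mm. Its middle rests on the hook's arm, so pinch it from above across the 9 mm, some 33 mm to either side of the middle.
- pail_b: The red-banded pail with orange sticks, otherwise the same; hangs on the other hook and stays there. Origin: centre of its underside.
- hook_a: Steel hook stand fixed to the table, carrying the blue pail. Origin: centre of the underside of its round base (radius 52 mm, 14 mm high); a post 16 mm thick, 227 mm high stands on it. From the post a round arm 10 mm thick runs along the stand's -x, axis 215 mm up, to x = -125 mm and turns up into the tip. The bar rests on it near x = -94 mm. A lug at x = -56 mm (top 251 mm up) carries the keeper.
- hook_a_tip (a point): Top of the hook's upturned tip: 132 mm along the stand's -x, 244 mm up. To come off, the bar must rise at least 24 mm (underside above this point), pushing the keeper up, stay at that height and leave along the stand's -x for at least 65 mm.
- keeper_a (a joint): Angle (rad) of the red sprung keeper of hook_a: a leaf 74 mm long, 14 mm wide, 3 mm thick, hinged at x = -60 mm, 251 mm up in the stand's frame, lying level over the throat and the tip at 0 (shut). It swings only upwards, positive = open, to 1.2; a spring shuts it (0.06 N m when shut, 0.12 N m at 0.5 rad: some 1.5 to 3 N where the bar presses).
- keeper_a_tip (a point): Free end of the keeper of hook_a.
- hook_b: The other, identical hook stand, carrying the red-banded pail. Origin: centre of its underside.
- bottle: Tall amber bottle, 56 mm thick, 200 mm high, between the hook stands; leave it alone. Origin: centre of its underside.
- jar: Small glass jar, 46 mm thick, 80 mm high, between board and tray; leave it alone. Origin: centre of its underside.
- spoon: Spoon lying at the side; leave it alone.
- shaker: White shaker, 44 mm thick, 90 mm high, at the side; leave it alone. Origin: centre of its underside.

How it is judged:
By the outcome, as a careful person would: the job done as asked, in the order asked, and still so for the second after the job is handed in, with the robot touching nothing.
It also fails if it takes over 59 s, if anything falls off the work surface, if the arm or the gripper's body presses on something with over 40 N, if the wrist force passes 120 N, or if a joint passes its speed limit or range.

ROBOT

A 6-joint arm with a two-finger parallel gripper is mounted at the origin on the work surface. World frame = base frame: x ahead of the robot, y to its left, z up, the work surface at z = 0. Lengths are in m, angles in rad, forces in N, time in s.
With the tool pointing down it reaches from about 0.25 to 0.775 m from the base axis. Payload 4 kg.
Tool frame: the origin (TCP) lies at the very end of the fingers, on their centre line; the grasp point (between the pads) lies 19 mm behind it (robot.hold_point_z is the distance from the TCP to the grasp point, in m); z points along the fingers, y is the line along which they close (so a half turn about z gives the same grasp; the last joint's range is limited). The gripper opens to 94 mm and grips with 3 to 60 N. Pads are 16 mm wide; open, the fingers measure 119 mm over their backs; the gripper's body (75 mm by 177 mm) begins 78 mm behind the grasp point.
Start: joints at [1.123, 0.087, 1.371, -0, 1.684, -0.103], TCP at [0.186, 0.518, 0.206] pointing down, gripper open.
Joint ranges: [-3.1, 3.1], [-0.76, 2.03], [0.27, 2.55], [-1.08, 4.22], [0.17, 2.65], [-2.57, 2.57]. Speed limits (rad/s): [2.79, 2.79, 3.14, 3.14, 3.14, 3.14].

INTERFACE

Orientations are given as [roll, pitch, yaw] about the fixed x, y, z axes, in that order (R = Rz(yaw) Ry(pitch) Rx(roll)).
In Python, from bench import robot gives the robot as it stands.
- The arm moves only by the tool carry_out, never from a script. Its argument "steps" is a list of rows, each a list of 3 entries, a list of its own where there are three numbers: the shift along the tool's x, y, z in m, then the turn about the tool's z in units of 10 degrees (1.0 is 10 degrees), then the closure, from -1 (fully open) to 1 (shut). In form: [[[tx, ty, tz], roll, jaw], ...]. A call has 1 to 10 rows; each row is the pose to reach, as a shift and turn from the pose commanded when the call began, along the tool's axes at that moment; what a row does not reach only later rows make up. A row lasts 1/8 s, in which the tool goes at most 62.5 mm and 10.7 degrees, less where a joint would pass 70% of its speed; a pose out of reach is approached as far as the arm can. A call with a gripper value outside its range is refused whole. The fingers move at their own pace and stop on an object; the grip force is fixed at half the most. Time passes only in rows, so rows that repeat a pose let the fingers close. It gives the time, the measured TCP pose, the force, the opening and the grip force at its end, in the units of the state.
- robot.get_obs(): the state, without advancing time (a new reading comes with each control period).
- robot.snapshot(name): name is "scene" or "top"; returns a dict with "image" (480x640x3 uint8, red, green, blue), "z_map" (480x640 float32, m along the optical axis (not along the pixel's ray), 0 where there is no reading), "mtx" (3x3 intrinsics, pixels), "R" (3x3) and "t" (3): a world point X has camera coordinates R X + t. Camera axes: x right, y down, z forward; pixel columns grow to the right and rows downward; lengths in m; the calibration is good to about 2 mm. A picture is of the moment at which its call begins.
- robot.close_job(): hands the job in; it is judged then, once.
The state is a dict: "time": time; "joint_positions": joint angles; "qvel": joint speeds; "joint_torque": joint torques, N m; "tool_pos": TCP position; "ee_rot": TCP orientation; "wrist_force": force on the tool from outside, world axes, zero at the start; "wrist_torque": the same for the moment, N m; "width": finger opening in m; "finger_force": force on a finger pad.
Only numpy, scipy, OpenCV 4.12 (cv2) and the standard library are available. Lean on these libraries where they do the work, as an engineer would, in place of code of your own. Each camera call takes 0.05 s, during which the arm holds its last target. There are 200 camera calls.

## Working session

There is one attempt and no reset: what is moved stays moved. The work goes in short steps, Python scripts to look and compute and a tool call to move; the robot and the scene stay as the last step left them, time stands still between calls to the robot, and variables do not carry over. Pictures are saved under pics/ and viewed, at most 10 in all, crops included, and the job is handed in when it is done.

Besides the shell and the picture viewer there is one more tool, called after ">>>" by a JSON object that holds its "name" and its "arguments", one argument or row to a line. carry_out: Moves the arm, as the interface text tells. Its arguments: {"type":"object","properties":{"steps":{"type":"array","items":{"type":"array"}}},"required":["steps"]}

```bash
mkdir -p pics
cat > h.py <<'E'
from bench import robot
import numpy as np, cv2
def snap(n):
    s=robot.snapshot(n); z=s["z_map"]; v,u=np.indices(z.shape); K=s["mtx"]
    P=np.stack([(u-K[0,2])/K[0,0]*z,(v-K[1,2])/K[1,1]*z,z],-1)
    W=(P-s["t"])@s["R"]; W[z==0]=np.nan
    return s,W
def save(im,f): cv2.imwrite("pics/"+f,im[:,:,::-1])
E
python3 - <<'E'
from h import *
for n in("scene","top"):
    s,W=snap(n); save(s["image"],n+"0.png"); np.savez(n+"0",im=s["image"],W=W,K=s["mtx"],R=s["R"],t=s["t"])
    print(n,-s["R"].T@s["t"],s["R"][2])
print(robot.get_obs())
E
```

```text
scene [ 1.07379926 -0.53624715  1.17602444] [-0.38828573  0.42682883 -0.81673211]
top [0.45279612 0.00732406 1.69767077] [ 0.0958279  -0.00515089 -0.99538459]
{'time': 0.1, 'joint_positions': array([ 1.12288435e+00,  8.78570957e-02,  1.37205640e+00, -1.48863942e-05,
        1.68358364e+00, -1.03118032e-01]), 'qvel': array([ 0.00187562, -0.00120008, -0.00265445, -0.00093212,  0.00056339,
       -0.00072669]), 'joint_torque': array([ 2.27325334e-03, -3.41252518e+01, -3.03301406e+01,  7.19395140e-02,
        3.05052486e-02, -1.04163503e-04]), 'tool_pos': array([0.18571332, 0.51719277, 0.20445803]), 'ee_rot': array([-3.13969677e+00, -1.81322017e-04,  2.79679688e+00]), 'wrist_force': array([-0.06316063, -0.36441011,  0.47825798]), 'wrist_torque': array([ 0.0383132 , -0.08292193,  0.02057189]), 'finger_force': 0.0, 'width': 0.0942646233704773}
```

View pics/scene0.png

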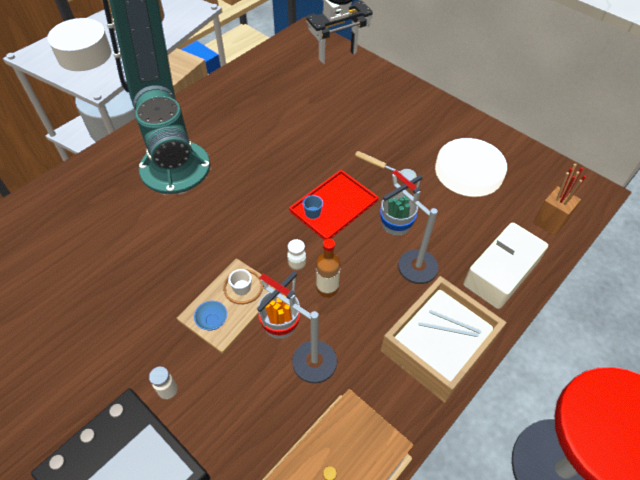

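View pics/top0.png

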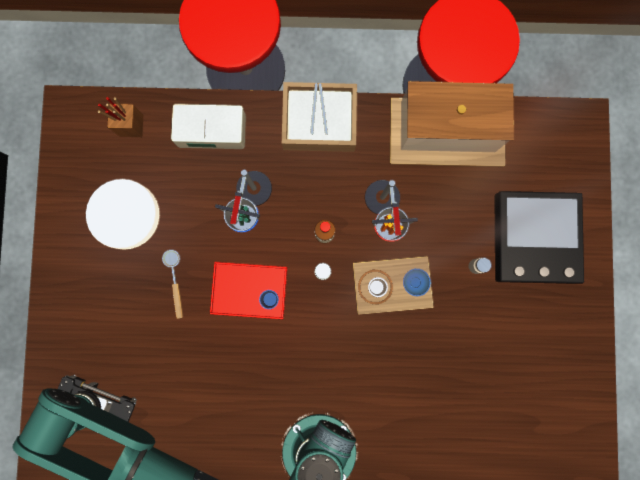

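The overview shows the blue pail on hook_a at top-view (240,213), the red pail at (392,222), the white cup in the seat at (377,287), the tray at (248,290) with the used cup at (269,298), and the jar at (322,271). Next I'll measure them.

```bash
python3 - <<'E'
import numpy as np, cv2
D={n:np.load(n+"0.npz") for n in("scene","top")}
def pts(n,r):
    d=D[n];x0,x1,y0,y1=r;return d["W"][y0:y1,x0:x1].reshape(-1,3),cv2.cvtColor(d["im"],cv2.COLOR_RGB2HSV)[y0:y1,x0:x1].reshape(-1,3)
def circ(p):
    A=np.c_[2*p[:,:2],np.ones(len(p))];s=np.linalg.lstsq(A,(p[:,:2]**2).sum(1),rcond=None)[0];return s[:2],np.sqrt(s[2]+s[0]**2+s[1]**2),len(p)
# px scale
P,H=pts("top",(195,300,250,330)); red=((H[:,0]<8)|(H[:,0]>172))&(H[:,1]>180)
for n,r in(("top",(195,300,250,330)),("scene",(285,385,165,240))):
    P,H=pts(n,r);red=((H[:,0]<8)|(H[:,0]>172))&(H[:,1]>180)&(P[:,2]<.03)&(P[:,2]>-.01)
    b=cv2.minAreaRect(P[red,:2].astype(np.float32)*1000);print("tray",n,b,np.percentile(P[red,2],[2,50,98]))
    blue=(abs(H[:,0]-108)<15)&(H[:,1]>80)&(P[:,2]>.042)
    print("used",circ(P[blue]),P[blue].mean(0),P[blue,2].max())
for n,r in(("top",(345,445,250,320)),("scene",(175,270,255,355))):
    P,H=pts(n,r);m=(P[:,2]>.0145)&(P[:,2]<.021)
    m&=(abs(H[:,0]-16)<10)&(H[:,1]>50)
    b=cv2.minAreaRect(P[m,:2].astype(np.float32)*1000);print("board",n,b,m.sum(),np.median(P[m,2]))
    m=(P[:,2]>.023)&(P[:,2]<.029)&(abs(H[:,0]-16)<10)&(H[:,1]>50)
    print("ring",circ(P[m]),np.median(P[m],0))
    m=(P[:,2]>.057)&(P[:,2]<.068)&(H[:,1]<60);
    print("cup rim",circ(P[m]),np.percentile(P[m],[0,50,100],axis=0).round(4).tolist())
# hook a
for n,r in(("top",(205,280,160,240)),("scene",(370,450,160,285))):
    P,H=pts(n,r);
    m=(P[:,2]>.005)&(P[:,2]<.018)
    print("base",n,circ(P[m]),np.ptp(P[m],axis=0))
    m=(P[:,2]>.2)&(P[:,2]<.3);print("top stuff",m.sum())
    red=m&((H[:,0]<8)|(H[:,0]>172))&(H[:,1]>150)
    q=P[red];c=q.mean(0);w=np.linalg.svd(q-c)[2];print("keeper",c,w[0],((q-c)@w[0]).min(),((q-c)@w[0]).max())
    print("hist",np.histogram(P[:,2],bins=np.arange(-.01,.29,.02))[0])
E
python3 - <<'E'
import cv2
a=cv2.imread("pics/top0.png")[155:245,200:290];b=cv2.imread("pics/scene0.png")[155:285,365:455]
import numpy as np
a=cv2.resize(a,None,fx=4.4,fy=4.4,interpolation=cv2.INTER_CUBIC);b=cv2.resize(b,None,fx=4.4,fy=4.4,interpolation=cv2.INTER_CUBIC)
a=cv2.copyMakeBorder(a,0,b.shape[0]-a.shape[0],0,0,cv2.BORDER_CONSTANT)
cv2.imwrite("pics/hook0.png",np.hstack([a,b]))
E
```

```text
tray top ((448.8739013671875, 214.7225341796875), (219.21910095214844, 157.12139892578125), 87.25774383544922) [-0.0038435   0.0056233   0.02071348]
used (array([0.42494782, 0.14965877]), np.float64(0.023974638934075334), 43) [0.43107428 0.14961046 0.04886475] 0.058868441535392044
tray scene ((445.5173645019531, 219.30303955078125), (226.41058349609375, 168.4381103515625), 87.67854309082031) [8.09287579e-05 6.44742818e-03 2.09565494e-02]
used (array([0.5308752 , 0.12239132]), np.float64(0.11936408605556464), 52) [0.55872983 0.17802653 0.10089187] 0.14560722790045552
board top ((473.32763671875, -203.0193634033203), (148.0049591064453, 218.5120849609375), 6.339861869812012) 1385 0.017899971491504407
ring (array([ 0.47057981, -0.20138367]), np.float64(0.07862173239470681), 261) [ 0.45104656 -0.20345904  0.02436589]
cup rim (array([ 0.46604317, -0.15494959]), np.float64(0.02522331142115622), 81) [[0.4403, -0.1822, 0.057], [0.4662, -0.1568, 0.0623], [0.4935, -0.1287, 0.0678]]
board scene ((475.6141662597656, -203.38717651367188), (151.81011962890625, 220.12721252441406), 6.15287923812866
[... 268 characters left out ...]
551, 0.0623], [0.4956, -0.1277, 0.0679]]
base top (array([0.7098298 , 0.24758185]), np.float64(0.08911280170366301), 1022) [0.23766538 0.22365381 0.01299283]
top stuff 490
keeper [0.64893035 0.22370498 0.25252467] [-0.98757154  0.157097    0.00479444] -0.03606956899765862 0.03534775634536028
hist [4300  442    9    7   99  121   92  128  183   80   10  163  168  156]
base scene (array([0.63387321, 0.31470152]), np.float64(0.16738118823427164), 1338) [0.41014546 0.45882915 0.01292884]
top stuff 743
keeper [0.65286911 0.22236468 0.2522874 ] [ 0.9895748  -0.14385429  0.00690379] -0.03749133098306877 0.03335491780285026
hist [6507  941  181   98   55  133  198  412  420  238   62  325  216  170]
```

View pics/hook0.png

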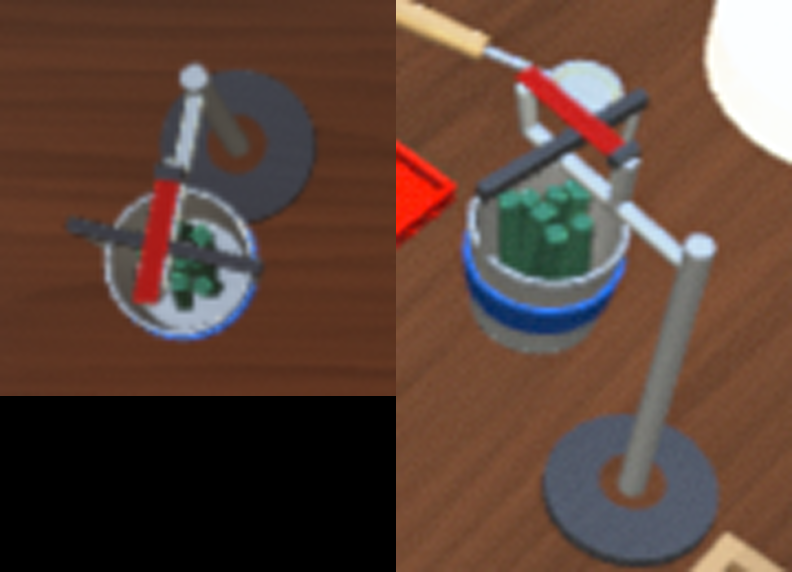

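Close-up: the bar crosses the arm under the red keeper, with free bar lengths on both sides of it. Next I'll refine the ring, cup, bar and stand.

Run:
```python
import numpy as np, cv2
from scipy.optimize import least_squares
P=[];H=[]
for n in("scene","top"):
    d=np.load(n+"0.npz");P.append(d["W"].reshape(-1,3));H.append(cv2.cvtColor(d["im"],cv2.COLOR_RGB2HSV).reshape(-1,3).astype(int))
def near(p,c,r,z0,z1): return (np.hypot(p[:,0]-c[0],p[:,1]-c[1])<r)&(p[:,2]>z0)&(p[:,2]<z1)
def fit(q,c,r0): 
    s=least_squares(lambda s:np.hypot(q[:,0]-s[0],q[:,1]-s[1])-r0,c,loss="soft_l1",f_scale=.002);return s.x.round(4),len(q)
def line(q):
    c=q.mean(0);w=np.linalg.svd(q-c,full_matrices=False)[2][0];w=w*np.sign(w[np.argmax(abs(w[:2]))]);t=(q-c)@w;return (c+w*(t.min()+t.max())/2).round(4),w.round(3),round(np.degrees(np.arctan2(w[1],w[0])),1),np.ptp(t).round(4),len(q)
for p,h,n in zip(P,H,("scene","top")):
    print(n)
    m=near(p,(.469,-.152),.053,.0235,.030)&(np.hypot(p[:,0]-.469,p[:,1]+.152)>.040)
    print("ring",fit(p[m],(.469,-.152),.047))
    m=near(p,(.467,-.155),.035,.0595,.066)
    print("cup",fit(p[m],(.467,-.155),.026))
    m=near(p,(.425,.15),.06,.043,.056);print("used",fit(p[m],(.425,.15),.026))
    m=near(p,(.747,.21),.07,.009,.019)&(h[:,1]<90);print("base",p[m].mean(0).round(4), np.percentile(p[m],[1,99],axis=0)[:,:2].mean(0).round(4))
    m=near(p,(.747,.21),.04,.222,.235);print("posttop",p[m].mean(0).round(4),m.sum())
    red=((h[:,0]<8)|(h[:,0]>172))&(h[:,1]>150)
    m=near(p,(.651,.223),.06,.24,.27)&red;print("keeper",line(p[m]))
    m=near(p,(.654,.223),.08,.223,.245)&(h[:,2]<90)&~red;print("bar",line(p[m]))
    m=near(p,(.654,.223),.055,.155,.166);print("rim",fit(p[m],(.654,.223),.045))
    m=near(p,(.61,-.19),.09,.14,.3);print("B",np.percentile(p[m],[1,50,99],axis=0).round(3).tolist())
    m=near(p,(.45,.02),.06,.06,.1);print("jar",p[m].mean(0).round(3)); m=near(p,(.57,.02),.08,.15,.22);print("bottle",p[m].mean(0).round(3))
```

```text
scene
ring (array([ 0.4696, -0.1512]), 189)
cup (array([ 0.469 , -0.1549]), 105)
used (array([0.4279, 0.1502]), 121)
base [0.7534 0.2027 0.0129] [0.7518 0.206 ]
posttop [0.7502 0.2055 0.2294] 42
keeper (array([0.6508, 0.2225, 0.2527]), array([ 0.989, -0.146,  0.012]), np.float64(-8.4), np.float64(0.0708), 125)
bar (array([0.6566, 0.2194, 0.2286]), array([0.213, 0.977, 0.026]), np.float64(77.7), np.float64(0.1158), 77)
rim (array([0.6509, 0.2269]), 174)
B [[0.594, -0.234, 0.142], [0.642, -0.183, 0.215], [0.692, -0.127, 0.257]]
jar [0.499 0.004 0.08 ]
bottle [ 0.624 -0.007  0.185]
top
ring (array([ 0.4674, -0.1515]), 152)
cup (array([ 0.4663, -0.1552]), 59)
used (array([0.4246, 0.1499]), 91)
base [0.7463 0.1998 0.0131] [0.7488 0.2075]
posttop [0.7387 0.2082 0.2284] 23
keeper (array([0.6493, 0.2236, 0.2525]), array([ 0.988, -0.157, -0.005]), np.float64(-9.0), np.float64(0.0714), 147)
bar (array([0.6499, 0.2211, 0.2315]), array([0.196, 0.98 , 0.022]), np.float64(78.7), np.float64(0.1152), 136)
rim (array([0.6509, 0.2227]), 117)
B [[0.592, -0.232, 0.142], [0.633, -0.178, 0.223], [0.694, -0.125, 0.259]]
jar [0.498 0.004 0.08 ]
bottle [ 0.617 -0.003  0.195]
```

```bash
cat >> h.py <<'E'
from scipy.spatial.transform import Rotation as Ro
def go(*targets):  # (x,y,z,yaw_deg)
    o=robot.get_obs(); R=Ro.from_euler("xyz",o["ee_rot"]).as_matrix(); y0=np.degrees(o["ee_rot"][2])
    print("t",o["time"],"pos",o["tool_pos"].round(4),"yaw",y0.round(2),"F",o["wrist_force"].round(1),"w",round(o["width"],4),"ff",o["finger_force"])
    for t in targets: print((R.T@(np.array(t[:3])-o["tool_pos"])).round(4).tolist(), round(-(t[3]-y0)/10,3))
E
python3 -c "
from h import *
go((.468,-.155,.18,90),(.468,-.155,.10,90))"
```

```text
t 0.1 pos [0.1857 0.5172 0.2045] yaw 160.24 F [-0.1 -0.4  0.5] w 0.0943 ff 0.0
[-0.4929, -0.5372, 0.0254] 7.024
[-0.4929, -0.537, 0.1054] 7.024
```

>>> {"name": "carry_out", "arguments": {
  "steps": [
    [[-0.493,-0.537,0.025],7.0,-0.8],
    [[-0.493,-0.537,0.025],7.0,-0.8],
    [[-0.493,-0.537,0.025],7.0,-0.8],
    [[-0.493,-0.537,0.025],7.0,-0.8],
    [[-0.493,-0.537,0.025],7.0,-0.8],
    [[-0.493,-0.537,0.025],7.0,-0.8],
    [[-0.493,-0.537,0.025],7.0,-0.8],
    [[-0.493,-0.537,0.025],7.0,-0.8],
    [[-0.493,-0.537,0.025],7.0,-0.8],
    [[-0.493,-0.537,0.025],7.0,-0.8]
  ]
}}

```text
time: 1.35
tool_pos: [0.4281, -0.0602, 0.1837]
ee_rot: [3.141, -0.0, 1.575]
wrist_force: [0.7, 0.9, 0.8]
width: 0.0847
finger_force: 0.0
```

```bash
python3 -c "
from h import *
go((.468,-.155,.18,90),(.468,-.155,.10,90),(.468,-.155,.036,90))"
```

```text
t 1.35 pos [ 0.4281 -0.0602  0.1837] yaw 90.21 F [0.7 0.9 0.8] w 0.0847 ff 0.0
[-0.0949, 0.0395, 0.0037] 0.021
[-0.095, 0.0395, 0.0837] 0.021
[-0.095, 0.0395, 0.1477] 0.021
```

>>> {"name": "carry_out", "arguments": {
  "steps": [
    [[-0.06,0.025,0.0],0.0,-0.8],
    [[-0.09,0.036,0.0],0.0,-0.8],
    [[-0.09,0.036,0.05],0.0,-0.8],
    [[-0.09,0.036,0.08],0.0,-0.8],
    [[-0.09,0.036,0.08],0.0,-0.8],
    [[-0.09,0.036,0.08],0.0,-0.8]
  ]
}}

```text
time: 2.1
tool_pos: [0.465, -0.1482, 0.1052]
ee_rot: [3.14, 0.001, 1.575]
wrist_force: [0.8, -0.5, 0.2]
width: 0.0847
finger_force: 0.0
```

```bash
python3 -c "
from h import *
go((.468,-.155,.036,90))"
```

```text
t 2.1 pos [ 0.465  -0.1482  0.1052] yaw 90.26 F [ 0.8 -0.5  0.2] w 0.0847 ff 0.0
[-0.0068, 0.0029, 0.0692] 0.026
```

>>> {"name": "carry_out", "arguments": {
  "steps": [
    [[-0.007,0.003,0.03],0.0,-0.8],
    [[-0.007,0.003,0.06],0.0,-0.8],
    [[-0.007,0.003,0.069],0.0,-0.8],
    [[-0.007,0.003,0.069],0.0,-0.8],
    [[-0.007,0.003,0.069],0.0,1.0],
    [[-0.007,0.003,0.069],0.0,1.0],
    [[-0.007,0.003,0.069],0.0,1.0],
    [[-0.007,0.003,0.069],0.0,1.0],
    [[-0.007,0.003,0.069],0.0,1.0]
  ]
}}

```text
time: 3.22
tool_pos: [0.4676, -0.1552, 0.0356]
ee_rot: [3.141, 0.0, 1.575]
wrist_force: [-1.0, 0.3, 3.8]
width: 0.0534
finger_force: 29.8
```

>>> {"name": "carry_out", "arguments": {
  "steps": [
    [[0.0,0.0,-0.03],0.0,1.0],
    [[0.0,0.0,-0.08],0.0,1.0],
    [[0.0,0.0,-0.13],0.0,1.0],
    [[0.05,-0.002,-0.13],0.0,1.0],
    [[0.11,-0.004,-0.13],0.0,1.0],
    [[0.17,-0.007,-0.13],0.0,1.0],
    [[0.23,-0.009,-0.13],0.0,1.0],
    [[0.29,-0.012,-0.13],0.0,1.0],
    [[0.35,-0.014,-0.13],0.0,1.0],
    [[0.4,-0.016,-0.13],0.0,1.0]
  ]
}}

```text
time: 4.47
tool_pos: [0.4489, 0.2471, 0.1644]
ee_rot: [-3.141, 0.0, 1.576]
wrist_force: [-0.2, 0.2, -1.3]
width: 0.0532
finger_force: 29.9
```

>>> {"name": "carry_out", "arguments": {
  "steps": [
    [[0.02,-0.001,0.0],0.0,1.0],
    [[0.022,-0.001,0.05],0.0,1.0],
    [[0.022,-0.001,0.09],0.0,1.0],
    [[0.022,-0.001,0.09],0.0,1.0],
    [[0.022,-0.001,0.09],0.0,1.0]
  ]
}}

```text
time: 5.1
tool_pos: [0.4497, 0.2667, 0.0766]
ee_rot: [3.14, -0.001, 1.574]
wrist_force: [0.7, 0.2, -1.3]
width: 0.0535
finger_force: 29.9
```

```bash
python3 -c "
from h import *
go((.449,.267,.0235,90))
s,W=snap('scene'); save(cv2.resize(s['image'][120:300,230:430],None,fx=3,fy=3),'c1.png')"
```

```text
t 5.1 pos [0.4497 0.2667 0.0766] yaw 90.19 F [ 0.7  0.2 -1.3] w 0.0535 ff 29.87258614070015
[0.0002, -0.0008, 0.0531] 0.019
```

View pics/c1.png

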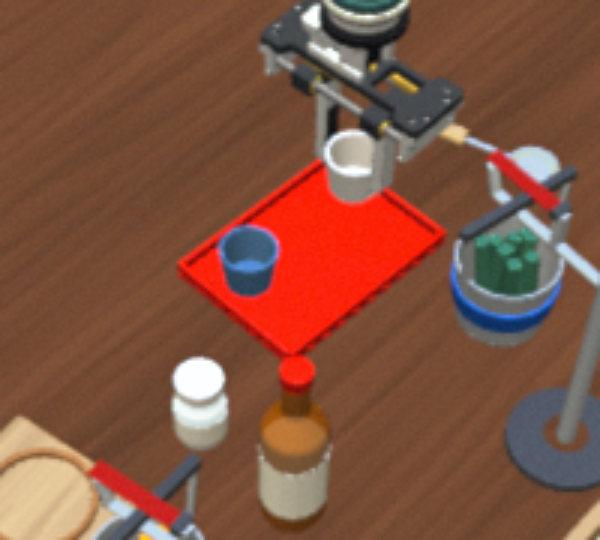

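The cup is held upright over the tray's empty half (crop 350,165) and the seat is empty. I'll lower it gently and release.

>>> {"name": "carry_out", "arguments": {
  "steps": [
    [[0.0,-0.001,0.025],0.0,1.0],
    [[0.0,-0.001,0.043],0.0,1.0],
    [[0.0,-0.001,0.049],0.0,1.0],
    [[0.0,-0.001,0.052],0.0,1.0],
    [[0.0,-0.001,0.053],0.0,1.0],
    [[0.0,-0.001,0.053],0.0,1.0]
  ]
}}

```text
time: 5.9
tool_pos: [0.4481, 0.2671, 0.0227]
ee_rot: [3.14, -0.001, 1.575]
wrist_force: [-0.2, -0.7, 0.4]
width: 0.0535
finger_force: 29.9
```

>>> {"name": "carry_out", "arguments": {
  "steps": [
    [[0.0,0.0,0.001],0.0,1.0],
    [[0.0,0.0,0.001],0.0,-0.6],
    [[0.0,0.0,0.001],0.0,-0.6],
    [[0.0,0.0,0.001],0.0,-0.6],
    [[0.0,0.0,0.001],0.0,-0.6],
    [[0.0,0.0,-0.04],0.0,-0.6],
    [[0.0,0.0,-0.1],0.0,-0.6],
    [[0.0,0.0,-0.16],0.0,-0.4],
    [[0.0,0.0,-0.22],0.0,-0.3],
    [[0.0,0.0,-0.27],0.0,-0.3]
  ]
}}

```text
time: 7.15
tool_pos: [0.4477, 0.2669, 0.2949]
ee_rot: [3.139, -0.001, 1.575]
wrist_force: [0.4, -0.0, -0.8]
width: 0.0614
finger_force: 0.0
```

```bash
python3 -c "
from h import *
c=np.array([.653,.221]);u=np.array([np.cos(np.radians(78.5)),np.sin(np.radians(78.5))])
for s in(-.032,.032):
  g=c+s*u;print(g);go((*g,.30,78.5),(*g,.207,78.5))
s,W=snap('scene'); save(cv2.resize(s['image'][120:300,230:430],None,fx=3,fy=3),'c2.png')"
```

```text
[0.64662023 0.18964241]
t 7.15 pos [0.4477 0.2669 0.2949] yaw 90.24 F [ 0.4 -0.  -0.8] w 0.0614 ff 0.0
[-0.0781, 0.1986, -0.0048] 1.174
[-0.0782, 0.1984, 0.0882] 1.174
[0.65937977 0.25235759]
t 7.15 pos [0.4477 0.2669 0.2949] yaw 90.24 F [ 0.4 -0.  -0.8] w 0.0614 ff 0.0
[-0.0155, 0.2117, -0.0047] 1.174
[-0.0156, 0.2114, 0.0883] 1.174
```

View pics/c2.png

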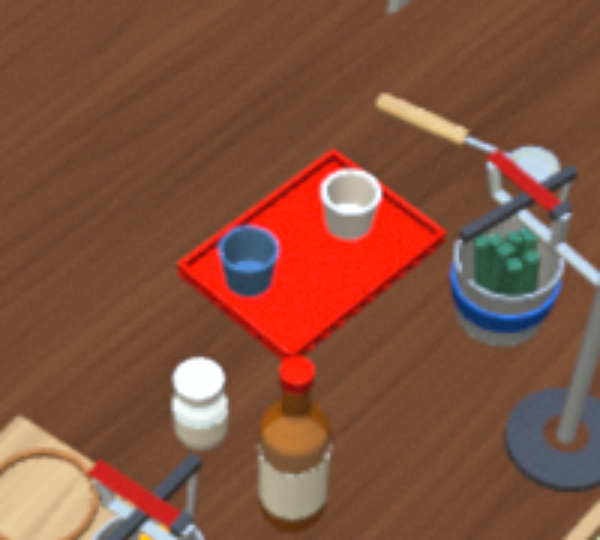

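The white cup stands upright in the tray (crop 350,203), and the blue cup hasn't moved. Next I'll go to the bar's -y side.

>>> {"name": "carry_out", "arguments": {
  "steps": [
    [[-0.02,0.05,-0.005],0.6,-0.3],
    [[-0.04,0.1,-0.005],1.17,-0.3],
    [[-0.06,0.15,-0.005],1.17,-0.3],
    [[-0.078,0.199,-0.005],1.17,-0.3],
    [[-0.078,0.199,-0.005],1.17,-0.3],
    [[-0.078,0.199,-0.005],1.17,-0.3],
    [[-0.078,0.199,-0.005],1.17,-0.3]
  ]
}}

```text
time: 8.07
tool_pos: [0.6459, 0.1906, 0.2986]
ee_rot: [3.14, -0.001, 1.372]
wrist_force: [-0.8, -0.1, 0.0]
width: 0.0615
finger_force: 0.0
```

```bash
python3 -c "
from h import *
go((.6476,.190,.207,78.5))
s,W=snap('top'); save(cv2.resize(s['image'][130:260,190:320],None,fx=4,fy=4),'c3.png')"
```

```text
t 8.075 pos [0.6459 0.1906 0.2986] yaw 78.62 F [-0.8 -0.1  0. ] w 0.0615 ff 0.0
[-0.0003, 0.0017, 0.0916] 0.012
```

View pics/c3.png

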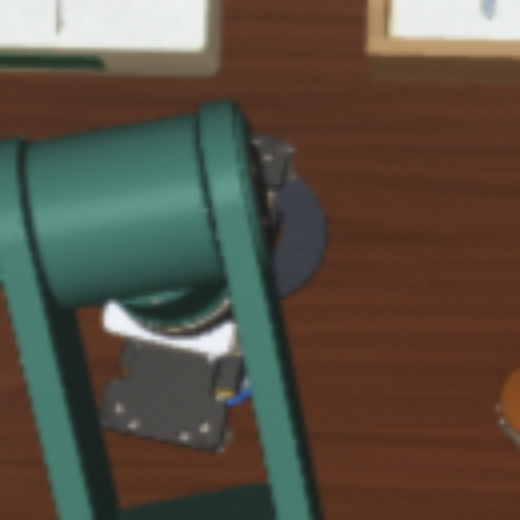

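The arm hides the fingers in this view; only the gripper body shows (crop 170,390). I'll descend carefully and watch the force.

>>> {"name": "carry_out", "arguments": {
  "steps": [
    [[0.0,0.002,0.04],0.0,-0.3],
    [[0.0,0.002,0.06],0.0,-0.3],
    [[0.0,0.002,0.075],0.0,-0.3],
    [[0.0,0.002,0.085],0.0,-0.3],
    [[0.0,0.002,0.092],0.0,-0.3],
    [[0.0,0.002,0.092],0.0,-0.3]
  ]
}}

```text
time: 8.88
tool_pos: [0.6488, 0.1894, 0.205]
ee_rot: [-3.142, -0.0, 1.371]
wrist_force: [0.1, 0.5, 1.2]
width: 0.0607
finger_force: 0.0
```

```bash
python3 -c "
from h import *
go((.6476,.190,.207,78.5))
s,W=snap('scene'); save(cv2.resize(s['image'][120:270,340:490],None,fx=4,fy=4),'c4.png')"
```

```text
t 8.875 pos [0.6488 0.1894 0.205 ] yaw 78.55 F [0.1 0.5 1.2] w 0.0607 ff 0.0
[0.0004, -0.0013, -0.002] 0.005
```

View pics/c4.png

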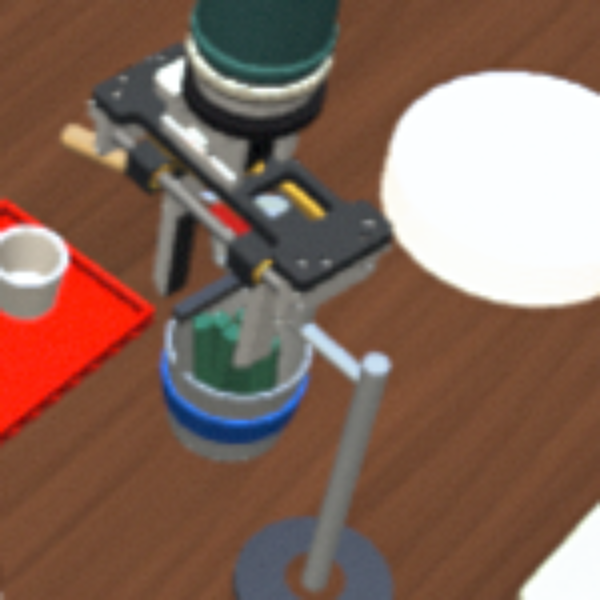

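The fingers straddle the bar near its -y end (crop 230,290), clear of the keeper. Closing.

>>> {"name": "carry_out", "arguments": {
  "steps": [
    [[0.0,-0.001,-0.001],0.0,1.0],
    [[0.0,-0.001,-0.001],0.0,1.0],
    [[0.0,-0.001,-0.001],0.0,1.0],
    [[0.0,-0.001,-0.001],0.0,1.0],
    [[0.0,-0.001,-0.001],0.0,1.0],
    [[0.0,-0.001,-0.001],0.0,1.0]
  ]
}}

```text
time: 9.68
tool_pos: [0.6478, 0.1895, 0.206]
ee_rot: [-3.141, 0.0, 1.371]
wrist_force: [-0.1, -0.9, 0.0]
width: 0.0087
finger_force: 29.9
```

Run:
```python
import numpy as np, cv2
for n in("scene","top"):
    d=np.load(n+"0.npz");p=d["W"].reshape(-1,3);h=cv2.cvtColor(d["im"],cv2.COLOR_RGB2HSV).reshape(-1,3)
    m=(np.hypot(p[:,0]-.654,p[:,1]-.2215)<.06)&(p[:,2]>.15)&(p[:,2]<.21)&(abs(h[:,0].astype(int)-75)<18)&(h[:,1]>60)
    q=p[m];a=np.radians(-9);e=np.array([[np.cos(a),np.sin(a)],[-np.sin(a),np.cos(a)]])
    s=(q[:,:2]-[.750,.207])@e.T
    o=np.argsort(s[:,0]);t=q[:,2]>.18
    print(n,m.sum(),"all",np.percentile(s,[2,50,98],axis=0).round(3).tolist(),"top",np.percentile(s[t],[2,50,98],axis=0).round(3).tolist(),q[:,2].max())
```

```text
scene 291 all [[-0.116, -0.025], [-0.094, -0.009], [-0.074, 0.015]] top [[-0.117, -0.024], [-0.099, -0.012], [-0.087, 0.017]] 0.18677632507421088
top 85 all [[-0.121, -0.025], [-0.107, -0.01], [-0.08, 0.001]] top [[-0.12, -0.026], [-0.115, -0.017], [-0.083, -0.008]] 0.18961901387445576
```

Run:
```python
import numpy as np, cv2
for n in("scene","top"):
    d=np.load(n+"0.npz");p=d["W"].reshape(-1,3);h=cv2.cvtColor(d["im"],cv2.COLOR_RGB2HSV).reshape(-1,3)
    m=(np.hypot(p[:,0]-.654,p[:,1]-.2215)<.06)&(p[:,2]>.183)&(p[:,2]<.21)&(abs(h[:,0].astype(int)-75)<18)&(h[:,1]>60)
    q=p[m];a=np.radians(-9);e=np.array([[np.cos(a),np.sin(a)],[-np.sin(a),np.cos(a)]])
    s=(q[:,:2]-[.750,.207])@e.T
    print(n);print(np.histogram2d(s[:,0],s[:,1],bins=[np.arange(-.124,-.06,.004),np.arange(-.03,.03,.004)])[0].astype(int))
```

```text
scene
[[0 0 0 0 0 0 0 0 0 0 0 0 0 0]
 [0 0 0 0 0 0 0 0 0 0 0 0 0 0]
 [0 0 0 0 0 0 0 0 0 0 0 0 0 0]
 [0 0 2 1 0 0 0 0 0 0 0 0 0 0]
 [0 1 2 0 0 0 0 0 0 0 0 0 0 0]
 [0 0 0 0 0 0 0 0 0 0 0 0 0 0]
 [0 0 0 0 0 0 0 0 0 0 0 0 0 0]
 [0 0 0 0 0 0 0 0 0 0 2 1 0 0]
 [0 0 0 0 0 0 0 0 0 1 1 1 0 0]
 [0 0 0 0 0 0 0 0 0 0 1 1 0 0]
 [0 0 0 0 0 0 0 0 0 0 0 0 0 0]
 [0 0 0 0 0 0 0 0 0 0 0 0 0 0]
 [0 0 0 0 0 0 0 0 0 0 0 0 0 0]
 [0 0 0 0 0 0 0 0 0 0 0 0 0 0]
 [0 0 0 0 0 0 0 0 0 0 0 0 0 0]]
top
[[0 0 0 0 0 0 0 0 0 0 0 0 0 0]
 [0 0 1 1 0 0 0 0 0 0 0 0 0 0]
 [0 3 0 1 0 0 0 0 0 0 0 0 0 0]
 [0 0 0 0 0 0 0 0 0 0 0 0 0 0]
 [0 0 0 0 0 0 0 0 0 0 0 0 0 0]
 [0 0 0 0 0 0 0 0 0 0 0 0 0 0]
 [0 0 0 0 0 0 0 0 0 0 0 0 0 0]
 [0 0 0 0 0 0 0 0 0 0 0 0 0 0]
 [0 0 0 0 1 0 0 0 0 0 0 0 0 0]
 [0 0 0 0 0 0 0 0 0 0 0 0 0 0]
 [0 0 0 0 2 0 0 0 0 0 0 0 0 0]
 [0 0 0 0 0 0 0 0 0 0 0 0 0 0]
 [0 0 0 0 0 0 0 0 0 0 0 0 0 0]
 [0 0 0 0 0 0 0 0 0 0 0 0 0 0]
 [0 0 0 0 0 0 0 0 0 0 0 0 0 0]]
```

>>> {"name": "carry_out", "arguments": {
  "steps": [
    [[0.0,0.0,-0.005],0.0,1.0],
    [[0.0,0.0,-0.01],0.0,1.0],
    [[0.0,0.0,-0.015],0.0,1.0],
    [[0.0,0.0,-0.015],0.0,1.0]
  ]
}}

```text
time: 10.18
tool_pos: [0.6482, 0.1896, 0.2219]
ee_rot: [3.14, -0.001, 1.371]
wrist_force: [0.3, -0.1, -2.1]
width: 0.0088
finger_force: 29.9
```

```bash
cat >> h.py <<'E'
def bar(n,c,r,z0,z1):
    s,p=snap(n);h=cv2.cvtColor(s["image"],cv2.COLOR_RGB2HSV).astype(int);g=lambda m:p[m]
    near=np.hypot(p[...,0]-c[0],p[...,1]-c[1])<r
    z=p[...,2]; red=((h[...,0]<8)|(h[...,0]>172))&(h[...,1]>150)&near&(z>.23)&(z<.34)
    m=near&(z>z0)&(z<z1)&(h[...,2]<90)&(h[...,1]<90)
    for k,q in(("dark",p[m]),("red",p[red])):
        if len(q)>5:
            q=q[np.argsort(q[:,1 if k=="dark" else 0])];print(n,k,len(q),q[:5].mean(0).round(4),q[-5:].mean(0).round(4))
    b=near&(abs(h[...,0]-110)<12)&(h[...,1]>130)&(z>.05)&(z<.2);q=p[b]
    if len(q)>20: 
        A=np.c_[q[:,:2],np.ones(len(q))];print(n,"band",len(q),q.min(0).round(4),q.max(0).round(4))
    return s
E
python3 -c "
from h import *
go((.6478,.1895,.236,78.55))
s=bar('scene',(.654,.2215),.08,.232,.255)"
```

```text
t 10.175 pos [0.6482 0.1896 0.2219] yaw 78.54 F [ 0.3 -0.1 -2.1] w 0.0088 ff 29.875111877918243
[-0.0002, -0.0004, -0.0141] -0.001
scene dark 38 [0.6464 0.165  0.2441] [0.6601 0.2161 0.2455]
scene band 216 [0.6182 0.1776 0.1261] [0.7028 0.2444 0.1617]
```

>>> {"name": "carry_out", "arguments": {
  "steps": [
    [[0.0,0.0,-0.005],0.0,1.0],
    [[0.0,0.0,-0.009],0.0,1.0],
    [[0.0,0.0,-0.013],0.0,1.0],
    [[0.0,0.0,-0.016],0.0,1.0],
    [[0.0,0.0,-0.016],0.0,1.0]
  ]
}}

```text
time: 10.85
tool_pos: [0.6479, 0.1894, 0.237]
ee_rot: [-3.141, 0.0, 1.371]
wrist_force: [0.3, -1.1, -5.8]
width: 0.0087
finger_force: 30.0
```

```bash
python3 -c "
from h import *
a=np.radians(180-8.7);d=np.array([np.cos(a),np.sin(a),0])
p=robot.get_obs()['tool_pos'];go(*[(*(p+d*k),78.55) for k in(.04,.08,.12,.15)])
s=bar('scene',(.654,.2215),.08,.24,.29); save(cv2.resize(s['image'][120:270,340:490],None,fx=4,fy=4),'c5.png')"
```

```text
t 10.85 pos [0.6479 0.1894 0.237 ] yaw 78.54 F [ 0.3 -1.1 -5.8] w 0.0087 ff 29.96154248714447
[-0.0019, -0.04, 0.0] -0.001
[-0.0039, -0.0799, 0.0] -0.001
[-0.0058, -0.1199, 0.0] -0.001
[-0.0072, -0.1498, 0.0] -0.001
scene dark 62 [0.6481 0.1647 0.2581] [0.672  0.2155 0.2557]
scene red 15 [0.6582 0.2184 0.2601] [0.671  0.2158 0.2602]
scene band 217 [0.6196 0.1759 0.1395] [0.7007 0.242  0.1749]
```

View pics/c5.png

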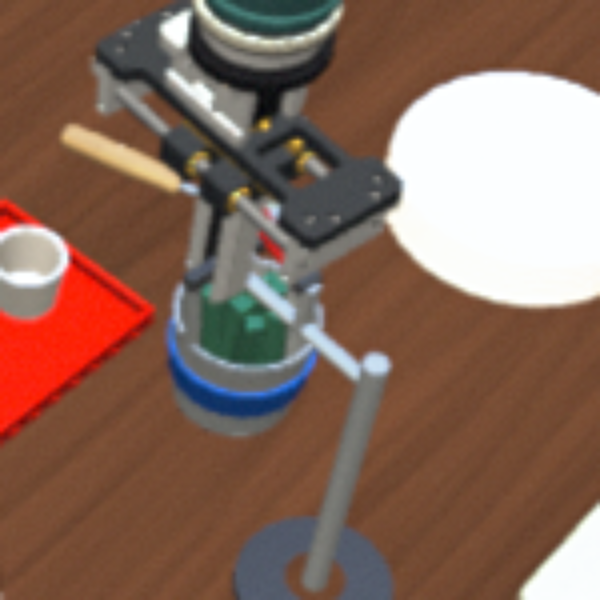

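The bar has pushed the keeper open (red leaf raised behind the fingers near crop 270,245) and the pail hangs level. The fingers aren't touching the keeper. Next I'll leave along the stand's -x.

>>> {"name": "carry_out", "arguments": {
  "steps": [
    [[0.0,0.0,-0.002],0.0,1.0],
    [[-0.001,-0.01,-0.002],0.0,1.0],
    [[-0.001,-0.025,-0.002],0.0,1.0],
    [[-0.002,-0.04,-0.002],0.0,1.0],
    [[-0.003,-0.055,-0.002],0.0,1.0],
    [[-0.003,-0.07,-0.002],0.0,1.0],
    [[-0.004,-0.085,-0.002],0.0,1.0],
    [[-0.005,-0.1,-0.002],0.0,1.0],
    [[-0.006,-0.115,-0.002],0.0,1.0],
    [[-0.006,-0.13,-0.002],0.0,1.0]
  ]
}}

```text
time: 12.15
tool_pos: [0.5183, 0.2096, 0.2391]
ee_rot: [3.142, -0.0, 1.371]
wrist_force: [-0.0, 0.8, -2.6]
width: 0.0091
finger_force: 30.0
```

```bash
python3 -c "
from h import *
go((.45,.189,.237,78.55))
s=bar('scene',(.525,.24),.10,.235,.29);bar('top',(.525,.24),.10,.235,.29); save(cv2.resize(s['image'][80:280,250:450],None,fx=3,fy=3),'c6.png')"
```

```text
t 12.15 pos [0.5183 0.2096 0.2391] yaw 78.54 F [-0.   0.8 -2.6] w 0.0091 ff 29.951831102371216
[-0.0338, -0.0628, 0.0021] -0.001
scene dark 48 [0.5175 0.1856 0.2574] [0.5274 0.2361 0.26  ]
scene red 15 [0.6171 0.227  0.2517] [0.6233 0.2272 0.2532]
scene band 212 [0.4916 0.1964 0.1407] [0.5723 0.2705 0.1793]
top red 7 [0.6217 0.226  0.2532] [0.6229 0.2273 0.2514]
```

View pics/c6.png

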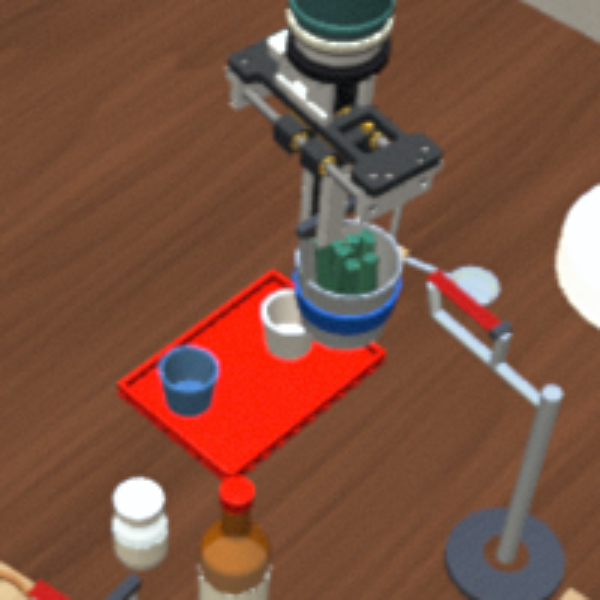

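The pail is off the hook, the keeper is shut again at (470,300), and the tray cups are undisturbed. Carrying it to the seat.

>>> {"name": "carry_out", "arguments": {
  "steps": [
    [[-0.015,0.001,0.0],0.0,1.0],
    [[-0.045,0.003,0.0],0.0,1.0],
    [[-0.085,0.005,0.0],0.0,1.0],
    [[-0.13,0.008,0.0],0.0,1.0],
    [[-0.175,0.01,0.0],0.0,1.0],
    [[-0.22,0.013,0.0],0.0,1.0],
    [[-0.265,0.016,0.0],0.0,1.0],
    [[-0.31,0.018,0.0],0.0,1.0],
    [[-0.35,0.021,0.0],0.0,1.0],
    [[-0.38,0.022,0.0],0.0,1.0]
  ]
}}

```text
time: 13.5
tool_pos: [0.4647, -0.1703, 0.239]
ee_rot: [3.141, 0.001, 1.368]
wrist_force: [0.7, -0.1, -3.4]
width: 0.0089
finger_force: 30.0
```

>>> {"name": "carry_out", "arguments": {
  "steps": [
    [[-0.01,0.001,0.0],0.0,1.0],
    [[-0.016,0.001,0.0],0.0,1.0],
    [[-0.016,0.001,0.01],0.0,1.0],
    [[-0.016,0.001,0.02],0.0,1.0],
    [[-0.016,0.001,0.02],0.0,1.0]
  ]
}}

```text
time: 14.12
tool_pos: [0.4625, -0.182, 0.2172]
ee_rot: [-3.138, -0.001, 1.372]
wrist_force: [-0.2, 0.1, -2.7]
width: 0.0088
finger_force: 30.0
```

```bash
cat > m.py <<'E'
from h import *
from scipy.optimize import least_squares
# fit pail's outer cone (band + steel sides) and rim: pose (x,y,z, tilt x, tilt y)
def meas(c,zo):
    Q=[]
    for n in("scene","top"):
        s,p=snap(n);h=cv2.cvtColor(s["image"],cv2.COLOR_RGB2HSV).astype(int);r=np.hypot(p[...,0]-c[0],p[...,1]-c[1]);z=p[...,2]-zo
        b=(r<.055)&(r>.03)&(abs(h[...,0]-110)<12)&(h[...,1]>130)&(z>.005)&(z<.07)
        rim=(r<.052)&(r>.036)&(z>.068)&(z<.082)&(h[...,1]<70)
        st=(r<.055)&(r>.034)&(z>.004)&(z<.07)&(h[...,1]<60)
        q=p[b];q2=p[rim];print(n,"band",len(q),"rim",len(q2),"steel",st.sum())
        for k,qq,r0 in(("band",q,None),("rim",q2,.0445)):
            if len(qq)<15: continue
            f=lambda t:np.hypot(qq[:,0]-t[0],qq[:,1]-t[1])-(r0 if r0 else .038+.007*(qq[:,2]-zo)/.075+.0005)
            o=least_squares(f,c,loss="soft_l1",f_scale=.002);print(" ",k,o.x.round(4),"rms",np.sqrt((f(o.x)**2).mean()).round(4))
        if len(q2)>20:
            A=np.c_[q2[:,:2]-c,np.ones(len(q2))];print("  rim plane",np.linalg.lstsq(A,q2[:,2],rcond=None)[0].round(4))
E
python3 - <<'E'
from m import *
p=robot.get_obs()["tool_pos"];c=p[:2]+.0326*np.array([.199,.98]);print(c)
go((*(np.array([.4685,-.1515])-.0326*np.array([.199,.98])),.05,78.5))
meas(c,p[2]+.019-.14)
E
```

```text
[ 0.46900847 -0.15005017]
t 14.125 pos [ 0.4625 -0.182   0.2172] yaw 78.62 F [-0.2  0.1 -2.7] w 0.0088 ff 29.997183680534363
[-0.0017, 0.0003, 0.1672] 0.012
scene band 211 rim 170 steel 371
  band [ 0.4711 -0.1494] rms 0.0011
  rim [ 0.4693 -0.1489] rms 0.0019
  rim plane [-1.000e-04 -1.400e-03  1.703e-01]
top band 0 rim 52 steel 120
  rim [ 0.4674 -0.1516] rms 0.0014
  rim plane [0.0253 0.0475 0.1707]
```

>>> {"name": "carry_out", "arguments": {
  "steps": [
    [[-0.001,0.0,0.02],0.0,1.0],
    [[-0.001,0.0,0.045],0.0,1.0],
    [[-0.001,0.0,0.06],0.0,1.0],
    [[-0.001,0.0,0.066],0.0,1.0],
    [[-0.001,0.0,0.07],0.0,1.0],
    [[-0.001,0.0,0.072],0.0,1.0],
    [[-0.001,0.0,0.074],0.0,1.0],
    [[-0.001,0.0,0.074],0.0,1.0]
  ]
}}

```text
time: 15.22
tool_pos: [0.4631, -0.1842, 0.1452]
ee_rot: [3.141, 0.0, 1.371]
wrist_force: [0.2, 0.5, -2.9]
width: 0.0085
finger_force: 30.0
```

>>> {"name": "carry_out", "arguments": {
  "steps": [
    [[0.0,0.0,0.001],0.0,1.0],
    [[0.0,0.0,0.002],0.0,1.0],
    [[0.0,0.0,0.003],0.0,1.0],
    [[0.0,0.0,0.003],0.0,1.0]
  ]
}}

```text
time: 15.72
tool_pos: [0.4629, -0.1841, 0.1419]
ee_rot: [-3.141, -0.0, 1.371]
wrist_force: [0.3, -0.2, -3.0]
width: 0.0087
finger_force: 30.0
```

Run:
```python
from m import *
o=robot.get_obs();p=o["tool_pos"];c=p[:2]+.0326*np.array([.199,.98]);print(c,p[2]+.019-.14,o["wrist_force"],o["wrist_torque"])
meas(c,p[2]+.019-.14)
```

```text
[ 0.46937525 -0.15214714] 0.02087457314340993 [ 0.30004845 -0.19336087 -3.0258228 ] [-0.17007634  0.07411798 -0.02312978]
scene band 169 rim 135 steel 319
  band [ 0.4714 -0.1515] rms 0.0012
  rim [ 0.4694 -0.1511] rms 0.0018
  rim plane [-0.0258  0.0078  0.0958]
top band 0 rim 48 steel 103
  rim [ 0.4675 -0.1538] rms 0.0014
  rim plane [ 0.017  -0.0134  0.0953]
```

>>> {"name": "carry_out", "arguments": {
  "steps": [
    [[0.0,0.0,0.0005],0.0,1.0],
    [[0.0,0.0,0.001],0.0,1.0],
    [[0.0,0.0,0.0015],0.0,1.0],
    [[0.0,0.0,0.002],0.0,1.0],
    [[0.0,0.0,0.002],0.0,1.0]
  ]
}}

```text
time: 16.45
tool_pos: [0.4629, -0.1841, 0.14]
ee_rot: [-3.141, -0.0, 1.371]
wrist_force: [0.7, 0.4, -2.5]
width: 0.0085
finger_force: 30.0
```

>>> {"name": "carry_out", "arguments": {
  "steps": [
    [[0.0,0.0,0.0005],0.0,1.0],
    [[0.0,0.0,0.001],0.0,1.0],
    [[0.0,0.0,0.001],0.0,1.0]
  ]
}}

```text
time: 16.82
tool_pos: [0.4629, -0.1842, 0.139]
ee_rot: [-3.141, -0.0, 1.371]
wrist_force: [-0.2, -0.0, -2.6]
width: 0.0088
finger_force: 30.0
```

>>> {"name": "carry_out", "arguments": {
  "steps": [
    [[0.0,0.0,0.0005],0.0,1.0],
    [[0.0,0.0,0.001],0.0,1.0],
    [[0.0,0.0,0.001],0.0,1.0],
    [[0.0,0.0,0.001],0.0,1.0]
  ]
}}

```text
time: 17.32
tool_pos: [0.4632, -0.1843, 0.1387]
ee_rot: [3.141, 0.0, 1.371]
wrist_force: [-1.3, 0.1, 2.4]
width: 0.0089
finger_force: 30.0
```

Run:
```python
from m import *
o=robot.get_obs();p=o["tool_pos"];c=p[:2]+.0326*np.array([.199,.98]);print(c,p[2]+.019-.14,o["wrist_force"],o["wrist_torque"])
meas(c,p[2]+.019-.14)
```

```text
[ 0.46970134 -0.15237093] 0.01769225939332031 [-1.30227141  0.13153066  2.37129712] [-0.06231914  0.23982533 -0.0034881 ]
scene band 166 rim 140 steel 305
  band [ 0.4717 -0.1518] rms 0.0013
  rim [ 0.4699 -0.151 ] rms 0.0019
  rim plane [-0.027   0.0128  0.0925]
top band 0 rim 54 steel 102
  rim [ 0.4677 -0.1539] rms 0.0015
  rim plane [-0.0227 -0.014   0.0934]
```

Contact is made with the underside at 18 mm and the pail level. Releasing.

>>> {"name": "carry_out", "arguments": {
  "steps": [
    [[0.0,0.0,0.0],0.0,0.4],
    [[0.0,0.0,0.0],0.0,0.3],
    [[0.0,0.0,0.0],0.0,0.3],
    [[0.0,0.0,0.0],0.0,0.3],
    [[0.0,0.0,-0.02],0.0,0.3],
    [[0.0,0.0,-0.06],0.0,0.3],
    [[0.0,0.0,-0.11],0.0,0.3],
    [[0.0,-0.02,-0.16],0.0,0.3],
    [[0.0,-0.06,-0.18],0.0,0.3],
    [[0.0,-0.1,-0.18],0.0,0.3]
  ]
}}

```text
time: 18.68
tool_pos: [0.3647, -0.1645, 0.3206]
ee_rot: [3.137, 0.002, 1.371]
wrist_force: [0.0, 0.6, 0.1]
width: 0.033
finger_force: 0.0
```

>>> {"name": "carry_out", "arguments": {
  "steps": [
    [[0.1,-0.03,0.0],0.0,0.3],
    [[0.1,-0.03,0.0],0.0,0.3],
    [[0.1,-0.03,0.0],0.0,0.3],
    [[0.1,-0.03,0.0],0.0,0.3]
  ]
}}

```text
time: 19.18
tool_pos: [0.3555, -0.0607, 0.318]
ee_rot: [3.141, 0.0, 1.371]
wrist_force: [-0.7, -0.0, -0.8]
width: 0.0331
finger_force: 0.0
```

Run:
```python
from m import *
meas(np.array([.469,-.152]),.018)
s,W=snap("scene");save(s["image"],"c7.png")
```

```text
scene band 166 rim 193 steel 438
  band [ 0.4715 -0.1517] rms 0.0012
  rim [ 0.4706 -0.151 ] rms 0.0022
  rim plane [ 0.0092 -0.0119  0.0917]
top band 0 rim 97 steel 249
  rim [ 0.468  -0.1505] rms 0.0021
  rim plane [-0.0181  0.0034  0.0924]
```

View pics/c7.png

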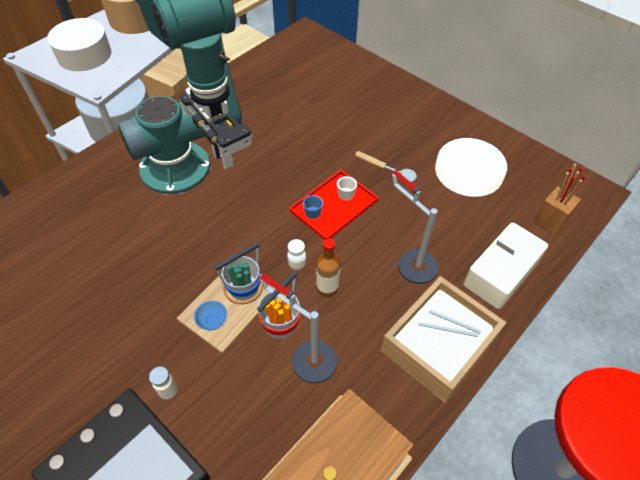

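The pail stands level in the seat at (240,275) with its rim at 92–93 mm, so it is fully home. The white cup is in the tray at (346,188) and the red pail still hangs at (279,312). Nothing else has moved, so I'm handing it in.

```bash
python3 -c "
from bench import robot
print(robot.close_job())"
```

```text
the job is handed in; nothing more can be done
None
```

The job is done and handed in at about 19 s: the white cup stands upright in the tray beside the blue cup, and the blue-banded pail came off its hook with its own bar pressing the keeper open and now sits level and fully home in the seat, with the red-banded pail still hanging and, in the last picture, nothing else moved.

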